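Record the uncapped sample vial and its stray cap

TASK

Start the recording by pressing the push button on the bench recorder fully down and letting it up. Then show the fault without touching it: point from straight above at the mouth of the one vial in the rack that has no cap, fingertips about 3 cm above it, and stay there for two seconds; then point in the same way, for two seconds, at the loose screw cap lying on the bench. Do not touch the vials, their rack, the cap or any other loose thing on the bench, and leave them all where they are.

Things in the scene. Friction and masses are not known exactly. Their poses are not given: they have to be found in the camera images.
- record_button_top (a point): Centre of the top face of the recorder's only push button: a plain grey round button, 28 mm across, standing 10 mm proud of a black round housing (44 mm across) on the top of the recorder box, 67 mm above the bench. It is pressed straight down; its travel is 6 mm against a spring (about 5 N when fully down) and it springs back by itself.
- record_button (a joint): Travel of that push button in m: 0 = up, 0.006 = fully down. It counts as pressed beyond 0.004.
- recorder: The bench recorder, fixed: a flat white box 100 mm (x) by 130 mm (y) by 45 mm high with a blue strip along its front (-x) face, a dark screen lying in one half of its top and the push button in the other half, 35 mm from its centre along its own +y. Origin at the centre of its underside.
- open_vial: The vial without a cap: amber glass, 28 mm across, its open neck 22 mm across, 54 mm tall, standing loose in one of the rack's pockets. Origin at the centre of its underside, 13 mm above the bench; z up.
- open_vial_mouth (a point): Centre of the open mouth (rim height) of the vial without a cap; 67 mm above the bench.
- loose_cap: The loose screw cap lying alone on the bench: a black plastic ribbed disc 31 mm across and 14 mm high, like the caps on the vials. Origin at the centre of its underside.
- loose_cap_top (a point): Centre of the top of the loose screw cap, 14 mm above the bench.
- rack: Vial rack, fixed: grey plastic block 120 mm (x) by 176 mm (y) by 35 mm high, with six round pockets 22 mm deep in two rows of three (56 mm between rows, 55 mm within a row); five hold vials, one is empty. Tallest vial top 77 mm above the bench. Origin at the centre of its underside.
- capped_vial1: Bystander: closed sample vial, amber glass, 28 mm across, black screw cap 30 mm across and 14 mm high, standing in a pocket of the rack; 64 mm tall in all. Origin at the centre of its underside, z up.
- capped_vial2: Bystander: closed sample vial, amber glass, 28 mm across, black screw cap 30 mm across and 14 mm high, standing in a pocket of the rack; 64 mm tall in all. Origin at the centre of its underside, z up.
- capped_vial3: Bystander: closed sample vial, amber glass, 28 mm across, black screw cap 30 mm across and 14 mm high, standing in a pocket of the rack; 64 mm tall in all. Origin at the centre of its underside, z up.
- short_vial: Bystander: closed sample vial, amber glass, 28 mm across, black screw cap 30 mm across and 14 mm high, standing in a pocket of the rack; 50 mm tall in all. Origin at the centre of its underside, z up.
- dish: Bystander: loose open white plastic dish, 90 mm across, 14 mm high, beyond the cap. Origin under its centre.
- dropper_bottle: Bystander: loose small bottle, 36 mm across, 75 mm tall, on the robot's side of the cap. Origin under its centre.
- beaker: Bystander: loose glass beaker, 64 mm across, 70 mm tall, beyond the rack. Origin under its centre.
- marker: Bystander: loose white marker pen with a black end, about 134 mm long and 13 mm thick, lying beyond the recorder. Origin at its underside near mid-length, x along the pen.
Mind the look-alikes: they are no part of the job. There is more than one size of the recorder; the one meant has the size given above.

How it is judged:
By the outcome, as a careful person would: the job done as asked, in the order asked, and still so for the second after the job is handed in, with the robot touching nothing.
It also fails if it takes over 48 s, if anything falls off the work surface, if the arm or the gripper's body presses on something with over 40 N, if the wrist force passes 120 N, or if a joint passes its speed limit or range.

ROBOT

A 6-joint arm with a two-finger parallel gripper is mounted at the origin on the work surface. World frame = base frame: x ahead of the robot, y to its left, z up, the work surface at z = 0. Lengths are in m, angles in rad, forces in N, time in s.
With the tool pointing down it reaches from about 0.225 to 0.875 m from the base axis. Payload 3.4 kg.
Tool frame: the origin (TCP) lies at the very end of the fingers, on their centre line; the grasp point (between the pads) lies 19 mm behind it; z points along the fingers, y is the direction in which the jaws open and shut (so a half turn about z gives the same grasp; the last joint's range is limited). The gripper opens to 85 mm and grips with 20 to 120 N. Pads are 22 mm wide; open, the fingers measure 114 mm over their backs; the gripper's body (76 mm by 85 mm) begins 54 mm behind the grasp point. The pads swing forward as they close: fully open they stand 13 mm farther back than shut.
Start: joints at [-1.47, 0.276, 1.505, -0, 1.361, -0.121], TCP at [0.126, -0.561, 0.231] pointing down, gripper open.
Joint ranges: [-2.89, 2.89], [-0.75, 2.08], [0.22, 2.7], [-1.18, 4.32], [0.11, 2.71], [-2.7, 2.7]. Speed limits (rad/s): [2.57, 2.57, 3.14, 3.14, 3.14, 3.14].

INTERFACE

Orientations are given as a unit quaternion [w, x, y, z].
In Python, from rig import get_state, get_image, calibration, sign_off gives the robot as it stands. The module is installed in compiled form; this text tells all that it offers.
- The arm moves only by the tool drive_tool, never from a script. Its argument "targets" is one flat list of numbers, 7 for each row, row after row: the turn, a rotation vector about the tool's x, y, z in degrees, then the shift along the tool's x, y, z in mm, then the opening, from 0 (shut) to 1 (fully open). In form: [wx, wy, wz, tx, ty, tz, fingers, wx, wy, wz, tx, ty, tz, fingers, ...]. A call has 1 to 12 rows; each row shifts and turns the commanded pose from where the row before left it, along the tool's axes as they then stand; what a row does not reach is not made up. A row lasts 1/8 s, in which the tool goes at most 62.5 mm and 10.7 degrees, less where a joint would pass 70% of its speed; a pose out of reach is approached as far as the arm can. A call is refused whole if a number of a shift passes 62.5 or a number of a turn 10.7, either way. A call with a gripper value outside its range is refused whole. The fingers move at their own pace and stop on an object; "grip_force" is the grip in N (left out, the last holds). Time passes only in rows, so rows that do not move let the fingers close. It gives the time, the measured TCP pose, the force and the opening at its end, in the units of the state.
- get_state(): the state, without advancing time (a new reading comes with each control period).
- get_image(name): name is "side" or "top" or "wrist"; returns the picture (420x560x3 uint8, red, green, blue); there is no depth.
- calibration(name): a dict with "mtx" (3x3 intrinsics, pixels), "world_to_cam" (4x4, takes a point from world to camera coordinates); the wrist camera has in their place "hand_eye" (4x4, takes a point from camera to tool coordinates, whose origin is the TCP and whose axes are the flange's). Camera axes: x right, y down, z forward; pixel columns grow to the right and rows downward; lengths in m; the calibration is good to about 2 mm. The wrist camera is an equidistant fisheye: a pixel r from the principal point sees the ray r / f radians off the axis. A picture is of the moment at which its call begins: read the wrist's pose just before it. calibration takes no time and is no camera call.
- sign_off(): hands the job in, once; it reports no verdict.
The state is a dict: "clock": time; "qpos": joint angles; "qd": joint speeds; "effort": joint torques, N m; "position": TCP position; "ee_rot": TCP orientation; "contact_force": force on the tool from outside, world axes, zero at the start; "moment": the same for the moment, N m; "width": finger opening in m.
Only numpy, scipy, OpenCV 4.12 (cv2) and the standard library are available. Lean on these libraries where they do the work, as an engineer would, in place of code of your own. Each camera call takes 0.05 s, during which the arm holds its last target.

## Working session

There is one attempt and no reset: what is moved stays moved. The work goes in short steps, Python scripts to look and compute and a tool call to move; the robot and the scene stay as the last step left them, time stands still between calls to the robot, and variables do not carry over. Pictures are saved under pics/ and viewed, and the job is handed in when it is done.

Besides the shell and the picture viewer there is one more tool, called after "Emit:" by a JSON object that holds its "method" and its "body", one argument or row to a line. drive_tool: Moves the arm, as the interface text tells. Its arguments: {"type":"object","properties":{"targets":{"type":"array"},"grip_force":{"type":"number"}},"required":["targets"]}

```bash
mkdir -p pics
python3 - <<'E'
from rig import *
import cv2
print(get_state())
for n in ["top","side"]:
    im=get_image(n); cv2.imwrite(f"pics/{n}0.png",im[:,:,::-1]); c=calibration(n); print(n,c)
print(calibration("wrist"))
E
```

```text
{'clock': 0.0, 'qpos': array([-1.47001312e+00,  2.76599866e-01,  1.50613873e+00,  3.16132098e-05,
        1.36072135e+00, -1.20984442e-01]), 'qd': array([ 0.00107264,  0.00175183,  0.00074234, -0.00110973, -0.00068082,
        0.00035316]), 'effort': array([-5.25983687e-04, -4.16779375e+01, -2.45809132e+01, -3.13409237e-04,
        1.09091247e-02, -1.43026242e-05]), 'position': array([ 0.12643381, -0.56037639,  0.23043472]), 'ee_rot': array([-9.33439832e-04,  9.93858618e-01,  1.10653404e-01,  2.48854431e-05]), 'contact_force': array([ 0.24205415, -0.88945515,  0.50327151]), 'moment': array([-0.02572075,  0.04188012,  0.04175118]), 'width': 0.08511124723779323}
top {'mtx': array([[481.46229197,   0.        , 278.63088309],
       [  0.        , 481.46229197, 207.75189687],
       [  0.        ,   0.        ,   1.        ]]), 'world_to_cam': array([[-0.00429647, -0.99992027, -0.01187448, -0.14790645],
       [-0.99878727,  0.00487341, -0.04899215,  0.56575145],
       [ 0.04904611,  0.01164959, -0.99872857,  1.30453223],
       [ 0.        ,  0.        ,  0.        ,  1.        ]])}
si
[... 244 characters left out ...]
      [-0.17034454,  0.71272625, -0.68044399,  0.25544373],
       [ 0.15627997, -0.66225572, -0.7327987 ,  0.96783765],
       [ 0.        ,  0.        ,  0.        ,  1.        ]])}
{'mtx': array([[325.1922621 ,   0.        , 276.84023838],
       [  0.        , 325.1922621 , 210.42183794],
       [  0.        ,   0.        ,   1.        ]]), 'hand_eye': array([[ 5.11685171e-04, -9.65784301e-01, -2.59346144e-01,
         6.51457856e-02],
       [ 9.99999869e-01,  4.99010467e-04,  1.14706270e-04,
         2.52809933e-04],
       [ 1.86349254e-05, -2.59346168e-01,  9.65784430e-01,
        -1.42805215e-01],
       [ 0.00000000e+00,  0.00000000e+00,  0.00000000e+00,
         1.00000000e+00]])}
```

View pics/top0.png

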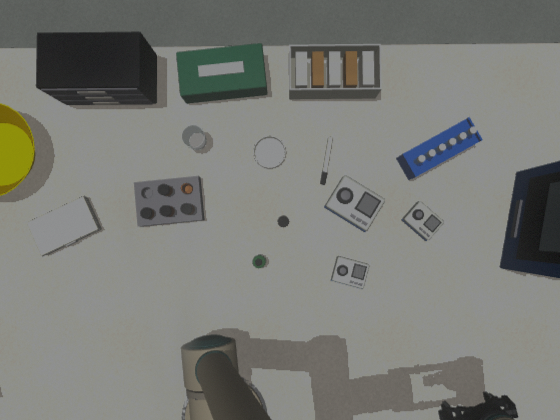

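View pics/side0.png

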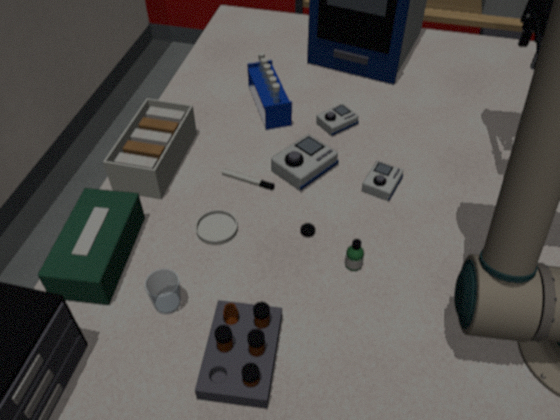

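The top view shows three recorders, at px (355,203), (423,220) and (350,271). The first is the largest. The rack is at about (168,200), with an orange open mouth near (188,188). A black cap lies at (283,221). Next I'll measure sizes and enlarge.

```bash
cat > h.py <<'E'
import numpy as np, cv2
from rig import calibration
def ray(n,u,v,z):
    c=calibration(n);W=c["world_to_cam"];R,t=W[:3,:3],W[:3,3]
    d=R.T@np.linalg.inv(c["mtx"])@[u,v,1];o=-R.T@t
    return o+d*(z-o[2])/d[2]
def proj(n,p):
    c=calibration(n);W=c["world_to_cam"];q=c["mtx"]@(W[:3,:3]@np.array(p)+W[:3,3]);return q[:2]/q[2]
E
python3 - <<'E'
from h import *
t=cv2.imread("pics/top0.png");s=cv2.imread("pics/side0.png")
def crop(im,x,y,w,h,k): return cv2.resize(im[y:y+h,x:x+w],(w*k,h*k),interpolation=cv2.INTER_CUBIC)
a=crop(t,320,170,70,65,5);b=crop(t,130,170,80,65,5)
c=crop(s,265,130,80,65,5);d=crop(s,200,295,80,65,5)
row=lambda p,q:np.hstack([cv2.resize(p,(400,300)),cv2.resize(q,(400,300))])
cv2.imwrite("pics/crop0.png",np.vstack([row(a,b),row(c,d)]))
hsv=cv2.cvtColor(t,cv2.COLOR_BGR2HSV);g=cv2.cvtColor(t,cv2.COLOR_BGR2GRAY)
def comps(m,off,n=10):
    k,_,st,ce=cv2.connectedComponentsWithStats(m.astype(np.uint8))
    for i in range(1,k):
        if st[i,4]>=n: print(st[i],ce[i].round(2)+0)
print("dark top");m=(g<60);mm=np.zeros_like(m);mm[125:300,130:450]=m[125:300,130:450];comps(mm,0)
print("orange top");m=(hsv[...,1]>110)&((hsv[...,0]<20));mm=np.zeros_like(m);mm[170:235,130:210]=m[170:235,130:210];comps(mm,0,5)
gs=cv2.cvtColor(s,cv2.COLOR_BGR2GRAY)
print("dark side");m=(gs<50);mm=np.zeros_like(m);mm[100:400,190:400]=m[100:400,190:400];comps(mm,0)
print("bright top")
m=(g>150);mm=np.zeros_like(m);
for nm,(u,v) in dict(big=(355,203),r=(423,220),lo=(350,271)).items(): print(nm,ray("top",u,v,.045))
E
```

```text
dark top
[397 155  18  24 171] [405.52 166.81]
[321 173   6  11  41] [323.56 177.9 ]
[158 185  15  11 124] [165.06 189.97]
[182 184   5   8  17] [183.88 187.35]
[142 188   5   9  16] [143.19 191.56]
[337 189  16  15  76] [344.18 196.54]
[189 205   5   9  16] [191.44 208.75]
[160 206  15  11 123] [166.76 210.79]
[141 208  13  11 117] [147.2  212.99]
[413 210  10  10  32] [416.31 214.81]
[280 217   9  10  44] [283.82 220.86]
[256 260   6   6  19] [258.79 262.42]
orange top
[185 186   7   7  41] [188.   188.76]
dark side
[262 100  30  29 678] [277.22 113.13]
[325 114  10   7  48] [329.65 117.4 ]
[190 120   4   6  12] [191.33 122.08]
[331 121  27  14  75] [344.04 128.08]
[190 125   6  10  20] [192.25 130.05]
[296 144  28  11  47] [309.64 149.36]
[285 154  18  13 149] [293.64 160.86]
[299 160  39  30 171] [318.22 175.1 ]
[374 177  12   9  64] [379.14 181.33]
[259 181  15   9  82] [266.41 184.85]
[390 186   7  11  14] [392.71 191.43]
[301 224  14  13 148] [307.4  229.87]
[347 239  16  22 155] [355.02 249.5 ]
[214 303  26  50 747] [226.44 329.18]
[247 302  25  55 874] [258.62 329.64]
[275 315   7  38  47] [277.91 333.79]
[267 354   9  46  73] [270.96 376.99]
[241 362  21  26 408] [250.48 374.52]
[209 366  18  15 114] [216.31 370.98]
[196 391  63   9 283] [218.75 396.41]
bright top
big [ 0.57518591 -0.35455487  0.045     ]
r [ 0.52903931 -0.53436504  0.045     ]
lo [ 0.39487954 -0.33916371  0.045     ]
```

View pics/crop0.png

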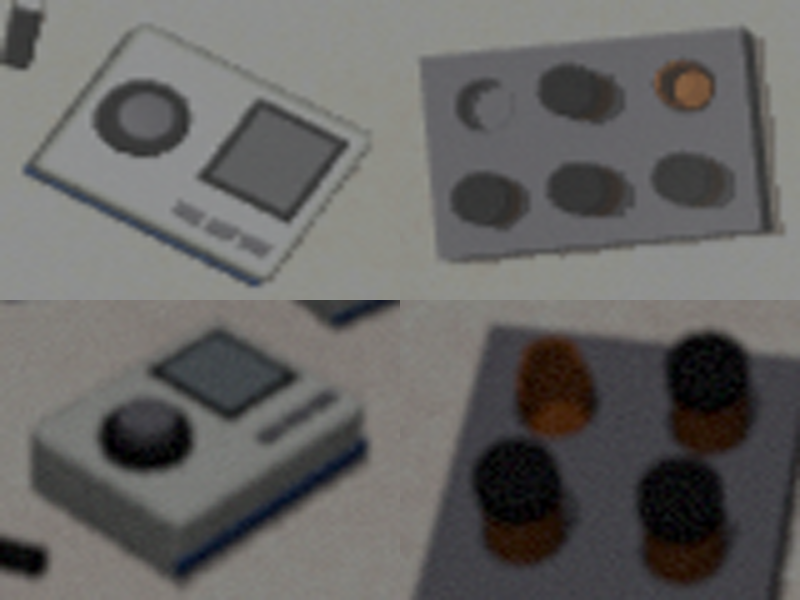

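The largest recorder at (355,203), with its button near (345,196), appears to be the right one. I'll check its sides against 100x130 mm and compare both views for the button, mouth and cap.

```bash
cat >> h.py <<'E'
def tri(a,b):
    A=[];B=[]
    for n,(u,v) in (("top",a),("side",b)):
        c=calibration(n);P=c["mtx"]@c["world_to_cam"][:3]
        A+= [u*P[2]-P[0], v*P[2]-P[1]]
    A=np.array(A);return np.linalg.lstsq(A[:,:3],-A[:,3],rcond=None)[0]
from scipy.spatial.transform import Rotation as Ro
def delta(st,goal):
    q=st["ee_rot"];R=Ro.from_quat([q[1],q[2],q[3],q[0]]).as_matrix()
    return R, R.T@(np.array(goal)-st["position"])*1000
E
python3 - <<'E'
from h import *
from rig import get_state
# big recorder corners in crop a -> px
C=[(143,27),(370,135),(265,280),(28,168)]
P=[ray("top",320+(x+.5)*70/400-.5,170+(y+.5)*65/300-.5,.045)[:2] for x,y in C]
print([round(np.linalg.norm(P[i]-P[(i+1)%4])*1000) for i in range(4)], np.mean(P,0))
for nm,C in dict(right=[(424,202),(443,219),(430,238),(404,221)],low=[(337,257),(369,264),(363,288),(332,281)]).items():
    Q=[ray("top",u,v,.03)[:2] for u,v in C];print(nm,[round(np.linalg.norm(Q[i]-Q[(i+1)%4])*1000) for i in range(4)])
bt=(320+145.5*.175-.5,170+118*65/300-.5);bs=(265+148*.2-.5,130+125*65/300-.5)
print("btn",ray("top",*bt,.067),ray("side",*bs,.067),tri(bt,bs))
vt=(187.,188.5);vs=(200+153*.2-.5,295+50*65/300-.5)
print("mouth",ray("top",*vt,.067),ray("side",*vs,.067),tri(vt,vs))
print("cap",ray("top",283.3,221,.012),ray("side",307.4,228.5,.012))
st=get_state();R,d=delta(st,[.59,-.335,.25]);print(R.round(3),d)
E
```

```text
[123, 97, 127, 98] [ 0.57623286 -0.35410996]
right [68, 62, 83, 75]
low [88, 66, 85, 65]
btn [ 0.59488189 -0.32528947  0.067     ] [ 0.59219055 -0.31614647  0.067     ] [ 0.59489288 -0.32659703  0.05746535]
mouth [0.61438801 0.09014094 0.067     ] [0.61726601 0.0940919  0.067     ] [0.61673425 0.09141484 0.06280865]
cap [ 0.52878237 -0.16310177  0.012     ] [ 0.52766204 -0.15979541  0.012     ]
[[ 0.975  0.22  -0.   ]
 [ 0.22  -0.975  0.002]
 [ 0.    -0.002 -1.   ]] [ 501.7976229  -117.95525123  -19.17634078]
```

The sizes match: the big recorder measures about 98 x 125 mm and the others are clearly smaller. I'll move above its button with the fingers shut and take a wrist view.

Emit:
{"method": "drive_tool", "body": {
  "targets": [0, 0, 0, 50, -12, -2, 0, 0, 0, 0, 50, -12, -2, 0, 0, 0, 0, 50, -12, -2, 0, 0, 0, 0, 50, -12, -2, 0, 0, 0, 0, 50, -12, -2, 0, 0, 0, 0, 50, -12, -2, 0, 0, 0, 0, 50, -12, -2, 0, 0, 0, 0, 50, -12, -2, 0, 0, 0, 0, 50, -12, -2, 0, 0, 0, 0, 50, -12, -2, 0, 0, 0, 0, 0, 0, 0, 0, 0, 0, 0, 0, 0, 0, 0]
}}

```text
clock: 1.6
position: [0.5872, -0.3338, 0.2505]
ee_rot: [-0.0, 0.994, 0.111, -0.001]
contact_force: [0.4, -0.1, 0.4]
width: -0.0
```

```bash
cat >> h.py <<'E'
def wray(st,u,v,z):
    c=calibration("wrist");M=c["mtx"];H=c["hand_eye"]
    x=(u-M[0,2]);y=(v-M[1,2]);r=np.hypot(x,y);th=r/M[0,0];s=np.sin(th)/max(r,1e-9)
    d=np.array([x*s,y*s,np.cos(th)]);q=st["ee_rot"];R=Ro.from_quat([q[1],q[2],q[3],q[0]]).as_matrix()
    o=st["position"]+R@H[:3,3];d=R@H[:3,:3]@d
    return o+d*(z-o[2])/d[2]
E
python3 - <<'E'
from h import *
from rig import *
import pickle
st=get_state();im=get_image("wrist");pickle.dump(st,open("st1.pkl","wb"));cv2.imwrite("pics/w1.png",im[:,:,::-1])
print(st["clock"],st["position"],st["width"],st["contact_force"])
E
```

```text
1.6 [ 0.58724778 -0.33379692  0.25051804] -3.94407848397213e-05 [ 0.41984824 -0.12510201  0.35617937]
```

View pics/w1.png

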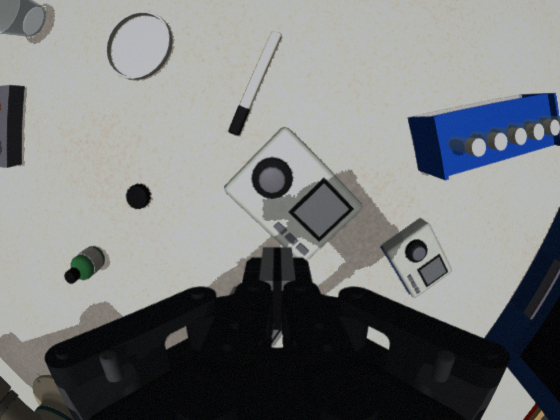

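The wrist view shows the big recorder ahead of the fingertips, with its grey button at about (271,177) and the loose cap at (138,196).

Run:
```python
from h import *
import pickle
st=pickle.load(open("st1.pkl","rb"));im=cv2.imread("pics/w1.png");g=cv2.cvtColor(im,cv2.COLOR_BGR2GRAY)
s=g[150:205,240:300]
m=((s>75)&(s<150)).astype(np.uint8)
k,_,a,c=cv2.connectedComponentsWithStats(m)
for i in range(k):
    if a[i,4]>50: print(a[i],c[i]+[240,150])
k,_,a,c=cv2.connectedComponentsWithStats((s<65).astype(np.uint8))
for i in range(k):
    if a[i,4]>50: print("dark",a[i],c[i]+[240,150])
k,_,a,c=cv2.connectedComponentsWithStats((g[180:212,120:158]<60).astype(np.uint8))
for i in range(1,k): print("cap",a[i],c[i]+[120,180], wray(st,*(c[i]+[120,180]),.010))
cv2.imwrite("pics/w1c.png",cv2.resize(im[140:210,225:325],None,fx=7,fy=7,interpolation=cv2.INTER_CUBIC))
print(wray(st,271.5,177.5,.067))
```

```text
[   0    0   60   55 2354] [268.0722175  174.30968564]
[ 0  0 22 23 74] [250.31081081 159.58108108]
[ 11   7  49  48 371] [278.8490566  194.20215633]
[ 19  18  25  25 483] [271.39751553 179.59834369]
dark [   0    0   60   55 2520] [268.5718254  177.08333333]
dark [ 12   8  41  41 770] [272.16753247 176.38961039]
cap [  7   4  24  25 461] [138.14316703 195.88286334] [ 0.52941586 -0.16420956  0.01      ]
[ 0.59756564 -0.3260554   0.067     ]
```

View pics/w1c.png

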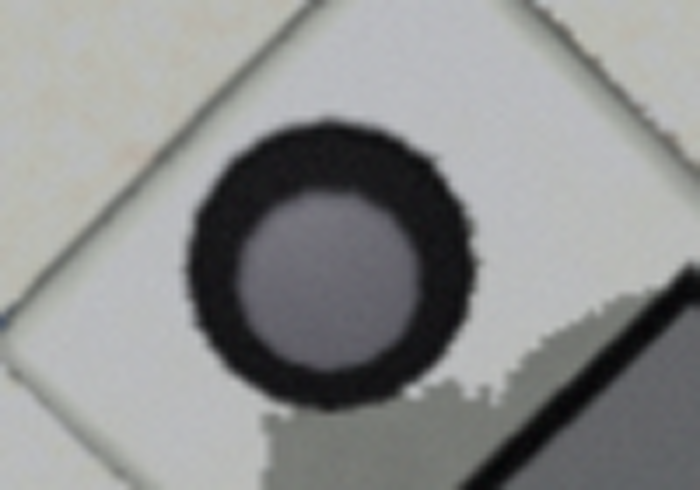

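Run:
```python
from h import *
from rig import *
st=get_state();b=wray(st,271.4,179.6,.067);print(b)
R,d=delta(st,[.595,-.3258,.08]);print(d)
```

```text
[ 0.59503553 -0.32686272  0.067     ]
[ 10.07652215  -6.30918003 170.81353256]
```

Emit:
{"method": "drive_tool", "body": {
  "targets": [0, 0, 0, 10, -6, 0, 0, 0, 0, 0, 0, 0, 45, 0, 0, 0, 0, 0, 0, 45, 0, 0, 0, 0, 0, 0, 40, 0, 0, 0, 0, 0, 0, 30, 0, 0, 0, 0, 0, 0, 11, 0, 0, 0, 0, 0, 0, 0, 0]
}}

```text
clock: 2.52
position: [0.5961, -0.326, 0.0803]
ee_rot: [-0.0, 0.994, 0.11, -0.0]
contact_force: [0.0, 0.0, -0.6]
width: 0.0001
```

Run:
```python
from h import *
from rig import *
st=get_state();im=get_image("wrist");print(st["position"],st["contact_force"],delta(st,[.595,-.3258,.067])[1])
im2=get_image("side")
cv2.imwrite("pics/w2.png",np.hstack([cv2.resize(im[130:300,190:360],(400,400)),cv2.resize(im2[110:210,245:345],(400,400))])[:,:,::-1])
```

```text
[ 0.59611988 -0.32604002  0.08028747] [ 0.02232828  0.01223208 -0.59422844] [-1.03741882 -0.47563159 13.28782309]
```

View pics/w2.png

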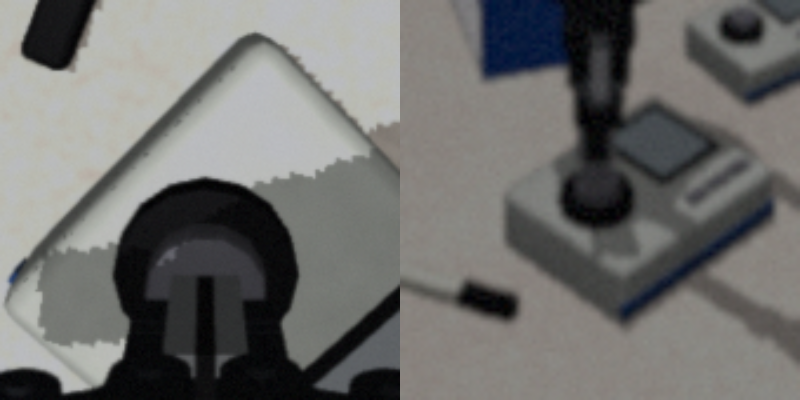

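The fingertips are centred above the button. I'll press down gently in small steps.

Emit:
{"method": "drive_tool", "body": {
  "targets": [0, 0, 0, -1, 0, 5, 0, 0, 0, 0, 0, 0, 5, 0, 0, 0, 0, 0, 0, 4, 0, 0, 0, 0, 0, 0, 3, 0, 0, 0, 0, 0, 0, 2, 0, 0, 0, 0, 0, 0, 0, 0]
}}

```text
clock: 3.38
position: [0.5953, -0.3261, 0.0616]
ee_rot: [0.0, 0.994, 0.111, 0.0]
contact_force: [-1.5, 0.1, 4.3]
width: 0.0001
```

Emit:
{"method": "drive_tool", "body": {
  "targets": [0, 0, 0, 0, 0, 1, 0, 0, 0, 0, 0, 0, 1, 0, 0, 0, 0, 0, 0, 0, 0]
}}

```text
clock: 3.75
position: [0.5953, -0.3261, 0.061]
ee_rot: [0.0, 0.994, 0.111, 0.0]
contact_force: [-2.9, 2.3, 10.9]
width: 0.0002
```

Emit:
{"method": "drive_tool", "body": {
  "targets": [0, 0, 0, 0, 0, -10, 0, 0, 0, 0, 0, 0, -20, 0, 0, 0, 0, 0, 0, -60, 0, 0, 0, 0, 0, 0, -60, 0, 0, 0, 0, 0, 0, -40, 0, 0, 0, 0, 0, 0, 0, 0]
}}

```text
clock: 4.5
position: [0.5971, -0.3272, 0.2536]
ee_rot: [0.003, 0.994, 0.111, 0.003]
contact_force: [-0.1, -0.0, -1.3]
width: 0.0003
```

Emit:
{"method": "drive_tool", "body": {
  "targets": [0, 0, 0, 7, -52, 0, 0, 0, 0, 0, 7, -52, 0, 0, 0, 0, 0, 7, -52, 0, 0, 0, 0, 0, 7, -52, 0, 0, 0, 0, 0, 7, -52, 0, 0, 0, 0, 0, 7, -52, 0, 0, 0, 0, 0, 7, -52, 0, 0, 0, 0, 0, 7, -50, 0, 0, 0, 0, 0, 0, 0, 0, 0, 0, 0, 0, 0, 0, 0, 0, 0]
}}

```text
schema error: expected a multiple of 7 numbers
```

Run:
```python
from h import *
from rig import *
import pickle
st=get_state();im=get_image("wrist");pickle.dump(st,open("st3.pkl","wb"));cv2.imwrite("pics/w3.png",im[:,:,::-1])
t=get_image("top");cv2.imwrite("pics/t3.png",t[:,:,::-1])
print(st["clock"],st["position"],st["contact_force"])
```

```text
4.5 [ 0.5971201  -0.32722521  0.25362761] [-0.0814852  -0.02487361 -1.26229723]
```

View pics/w3.png

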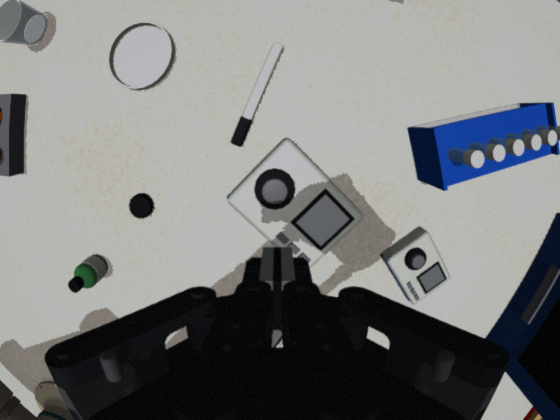

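The lateral move was refused because its row format was wrong. The button is back up and nothing has been disturbed. I'll repeat the move with a correct list.

Emit:
{"method": "drive_tool", "body": {
  "targets": [0, 0, 0, 7, -52, 0, 0, 0, 0, 0, 7, -52, 0, 0, 0, 0, 0, 7, -52, 0, 0, 0, 0, 0, 7, -52, 0, 0, 0, 0, 0, 7, -52, 0, 0, 0, 0, 0, 7, -52, 0, 0, 0, 0, 0, 7, -52, 0, 0, 0, 0, 0, 7, -50, 0, 0, 0, 0, 0, 0, 0, 0, 0, 0, 0, 0, 0, 0, 0, 0]
}}

```text
clock: 5.85
position: [0.5582, 0.0898, 0.2475]
ee_rot: [0.0, 0.994, 0.111, -0.002]
contact_force: [1.1, 0.2, -0.0]
width: 0.0001
```

Run:
```python
from h import *
from rig import *
import pickle
st=get_state();im=get_image("wrist");pickle.dump(st,open("st3.pkl","wb"));cv2.imwrite("pics/w3b.png",im[:,:,::-1])
print(st["clock"],st["position"],st["ee_rot"],st["contact_force"])
```

```text
5.85 [0.55815141 0.08984899 0.24752173] [ 3.42048903e-04  9.93816490e-01  1.11022814e-01 -1.61312903e-03] [ 1.1276579   0.22333568 -0.02739215]
```

View pics/w3b.png

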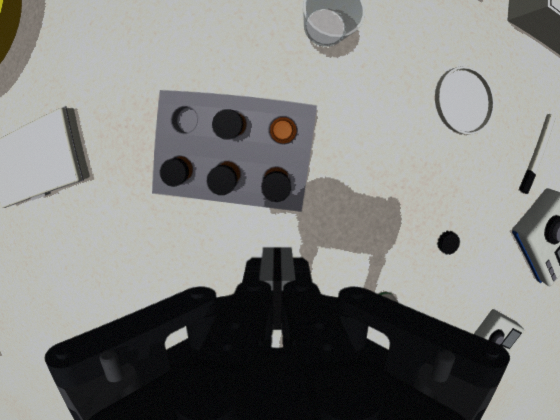

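There are six pockets: one is empty (185,120), four vials are capped (228,124), (175,170), (222,177) and (276,184), and the vial at (283,130) is open, showing amber. I'll confirm in a crop.

Run:
```python
from h import *
import pickle
st=pickle.load(open("st3.pkl","rb"));im=cv2.imread("pics/w3b.png")
cv2.imwrite("pics/w3c.png",cv2.resize(im[100:160,240:320],None,fx=10,fy=10,interpolation=cv2.INTER_CUBIC))
for p in [(282,128),(283,130),(284,131)]: print(wray(st,*p,.067))
```

```text
[0.61950825 0.09821482 0.067     ]
[0.6177907  0.09681317 0.067     ]
[0.61704254 0.09563215 0.067     ]
```

View pics/w3c.png

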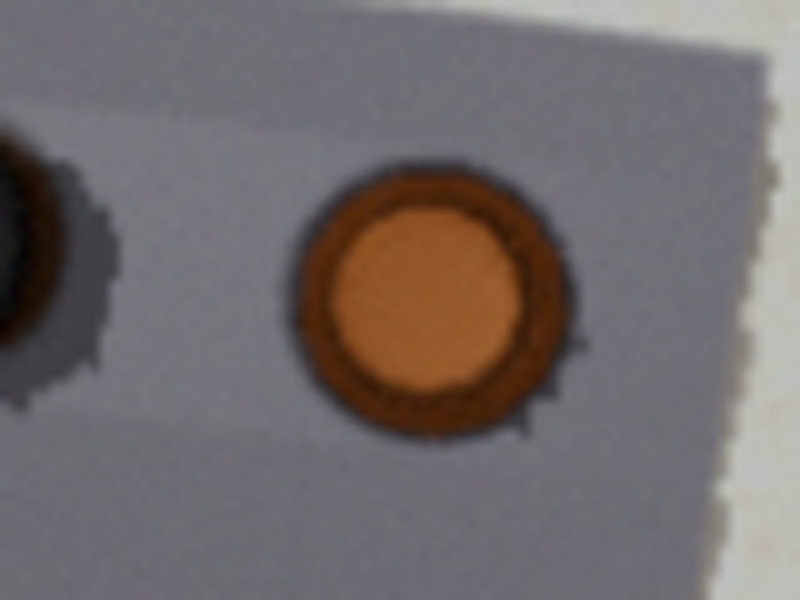

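Run:
```python
from h import *
from rig import *
st=get_state();print(st["position"],abs(st["qd"]).max())
p=wray(st,282.05,129.25,.067);print(p)
for z in(.013,.055,.067):print(z,proj("top",[p[0],p[1],z]),proj("side",[p[0],p[1],z]))
a=cv2.imread("pics/top0.png")[175:205,170:210];b=cv2.imread("pics/side0.png")[295:335,210:263]
cv2.imwrite("pics/v.png",np.hstack([cv2.resize(a,(400,300),interpolation=cv2.INTER_NEAREST),cv2.resize(b,(400,300),interpolation=cv2.INTER_NEAREST)]))
print(delta(st,[p[0]-.03,p[1]-.003,.16])[1])
```

```text
[0.55842912 0.08930028 0.24783837] 0.01695740689625152
[0.61870171 0.09728982 0.067     ]
0.013 [188.38089015 188.69660062] [230.84923482 322.76356466]
0.055 [185.23838713 187.29934608] [229.25861402 310.3702214 ]
0.067 [184.30237385 186.88316548] [228.78524072 306.68192698]
[30.86243566  1.75000547 87.75734437]
```

View pics/v.png

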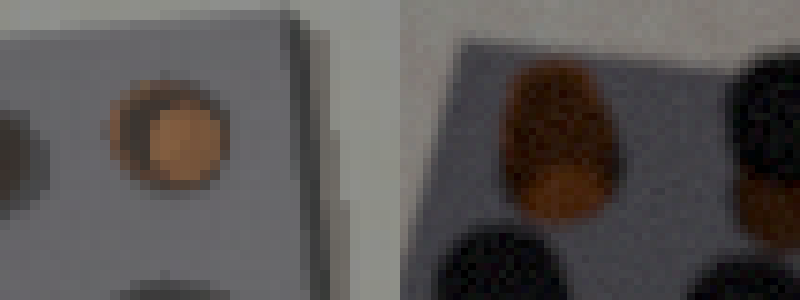

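Emit:
{"method": "drive_tool", "body": {
  "targets": [0, 0, 0, 10, 1, 30, 0, 0, 0, 0, 10, 1, 30, 0, 0, 0, 0, 10, 0, 27, 0, 0, 0, 0, 0, 0, 0, 0, 0, 0, 0, 0, 0, 0, 0]
}}

```text
clock: 6.52
position: [0.5888, 0.0938, 0.1628]
ee_rot: [0.0, 0.994, 0.11, 0.0]
contact_force: [0.2, 0.3, -0.5]
width: -0.0003
```

Run:
```python
from h import *
from rig import *
import pickle
st=get_state();im=get_image("wrist");pickle.dump(st,open("st4.pkl","wb"));cv2.imwrite("pics/w4.png",im[:,:,::-1])
cv2.imwrite("pics/w4c.png",cv2.resize(im[60:210,180:380],None,fx=4,fy=4,interpolation=cv2.INTER_CUBIC)[:,:,::-1])
print(st["clock"],st["position"],st["contact_force"])
```

```text
6.525 [0.58884052 0.09378642 0.16284928] [ 0.16607682  0.32129248 -0.46361196]
```

View pics/w4c.png

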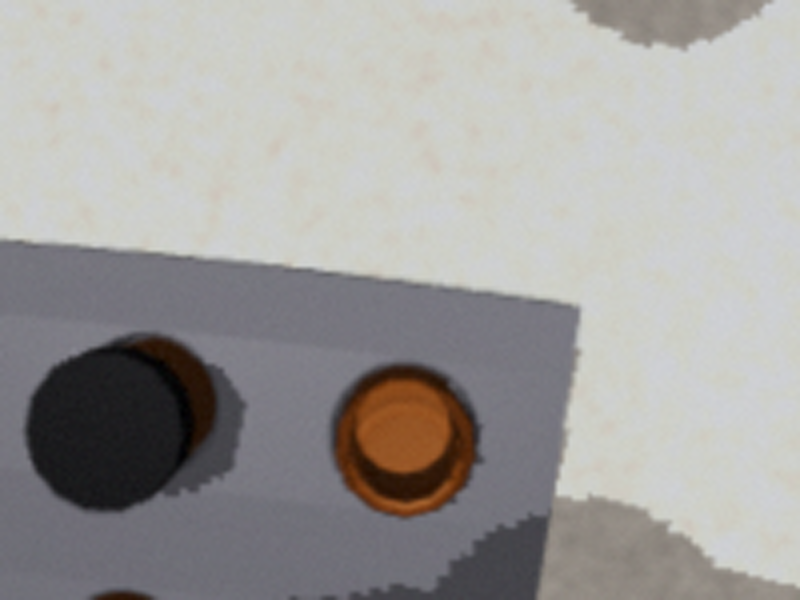

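Run:
```python
from h import *
from rig import *
st=get_state();p=wray(st,281,173.3,.067);print(p,wray(st,281,170,.067))
print(proj("top",p),proj("side",p))
print(st["position"],delta(st,[p[0],p[1]-.001,.097])[1])
```

```text
[0.61866936 0.09715743 0.067     ] [0.62108575 0.09770687 0.067     ]
[184.3524154  186.89512888] [228.82505471 306.62293346]
[0.58906461 0.09400187 0.1634125 ] [29.25750406  4.34605391 66.45915024]
```

The two wrist measurements agree at (0.6187, 0.0972). I'll descend to 3 cm above the mouth and hold.

Emit:
{"method": "drive_tool", "body": {
  "targets": [0, 0, 0, 15, 2, 0, 0, 0, 0, 0, 14, 2, 0, 0, 0, 0, 0, 0, 0, 25, 0, 0, 0, 0, 0, 0, 25, 0, 0, 0, 0, 0, 0, 12, 0, 0, 0, 0, 0, 0, 4, 0, 0, 0, 0, 0, 0, 0, 0, 0, 0, 0, 0, 0, 0, 0]
}}

```text
clock: 7.58
position: [0.6185, 0.0973, 0.0973]
ee_rot: [0.0, 0.994, 0.111, 0.001]
contact_force: [-0.3, -0.9, -0.2]
width: 0.0001
```

Run:
```python
from h import *
from rig import *
st=get_state();a=get_image("wrist");b=get_image("side");print(st["clock"],st["position"],delta(st,[.6185,.0962,.097])[1],st["contact_force"])
cv2.imwrite("pics/w5.png",np.hstack([cv2.resize(a[140:310,195:365],(400,400)),cv2.resize(b[240:390,170:320],(400,400))])[:,:,::-1])
```

```text
7.575 [0.61850061 0.0972684  0.09729228] [-0.23621752  1.04196047  0.29227768] [-0.30504093 -0.93374069 -0.20721016]
```

View pics/w5.png

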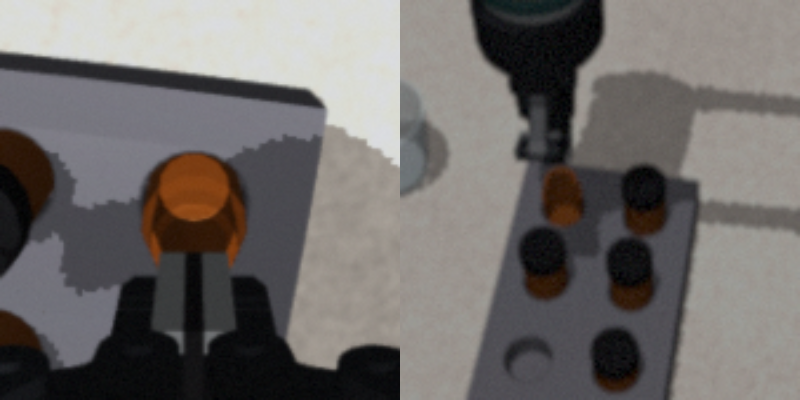

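Run:
```python
from h import *
from rig import *
st=get_state()
print(proj("side",st["position"]),proj("side",[.6185,.0972,.067]),proj("top",st["position"]))
b=get_image("side");t=get_image("top")
cv2.imwrite("pics/w6.png",np.hstack([cv2.resize(b[275:325,203:253],(400,400),interpolation=cv2.INTER_CUBIC),cv2.resize(t[165:215,160:210],(400,400),interpolation=cv2.INTER_CUBIC)])[:,:,::-1])
```

```text
[227.81514917 297.14917   ] [228.90996179 306.66219474] [181.88439263 185.97820553]
```

View pics/w6.png

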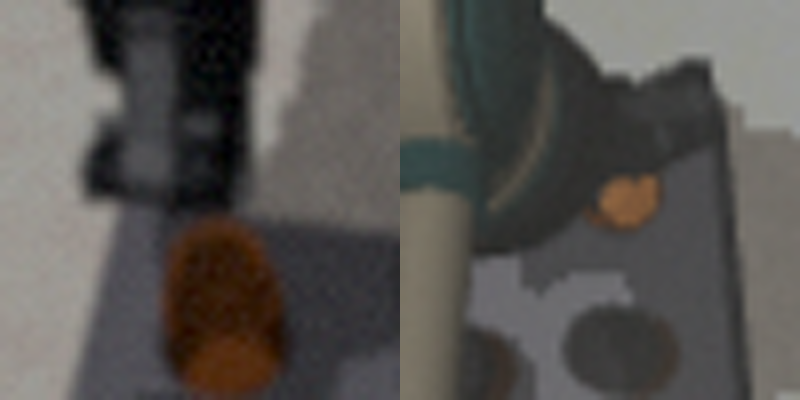

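Run:
```python
from h import *
print("then tip",proj("side",[.5961,-.326,.0803]),"btn",proj("side",[.595,-.326,.067]))
c=calibration("wrist");H=np.linalg.inv(c["hand_eye"])
def wp(p):
    q=H[:3,:3]@np.array(p)+H[:3,3];r=np.hypot(q[0],q[1]);th=np.arctan2(r,q[2]);return c["mtx"][:2,2]+c["mtx"][0,0]*th*q[:2]/r
for p in [(0,0,0),(.011,0,0),(.005,0,0),(-.011,0,0),(0,.0145,0),(.011,.0145,0)]: print(p,wp(p))
im=cv2.imread("pics/w3b.png")[235:295,235:315];cv2.imwrite("pics/tip.png",cv2.convertScaleAbs(cv2.resize(im,None,fx=10,fy=10,interpolation=cv2.INTER_CUBIC),alpha=1.8))
```

```text
then tip [293.459266   149.05530696] btn [293.82824217 153.57686997]
(0, 0, 0) [276.24926229 264.28782309]
(0.011, 0, 0) [276.24668208 242.96325395]
(0.005, 0, 0) [276.24789486 254.7397298 ]
(-0.011, 0, 0) [276.25327652 284.41011707]
(0, 0.0145, 0) [306.34669459 264.15502393]
(0.011, 0.0145, 0) [307.08483915 242.88459156]
```

View pics/tip.png

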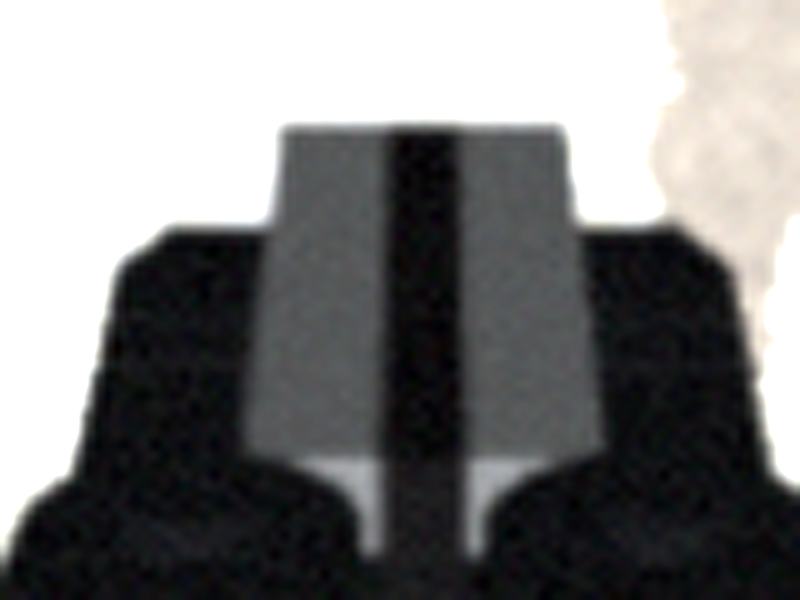

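Run:
```python
from h import *
from rig import *
st=get_state();print(st["clock"],st["position"])
b=get_image("side")[:,:,::-1][225:325,180:280].copy()
b=cv2.convertScaleAbs(cv2.resize(b,(800,800),interpolation=cv2.INTER_CUBIC),alpha=2.5)[200:]
for p in (st["position"],[.6185,.0972,.067],st["position"]+[0,0,.04]):
    u,v=proj("side",p);cv2.circle(b,(int((u-180)*8+4),int((v-225)*8-196)),4,(0,0,255),-1)
cv2.imwrite("pics/w7.png",b)
```

```text
7.775 [0.61798544 0.09726308 0.09688362]
```

View pics/w7.png

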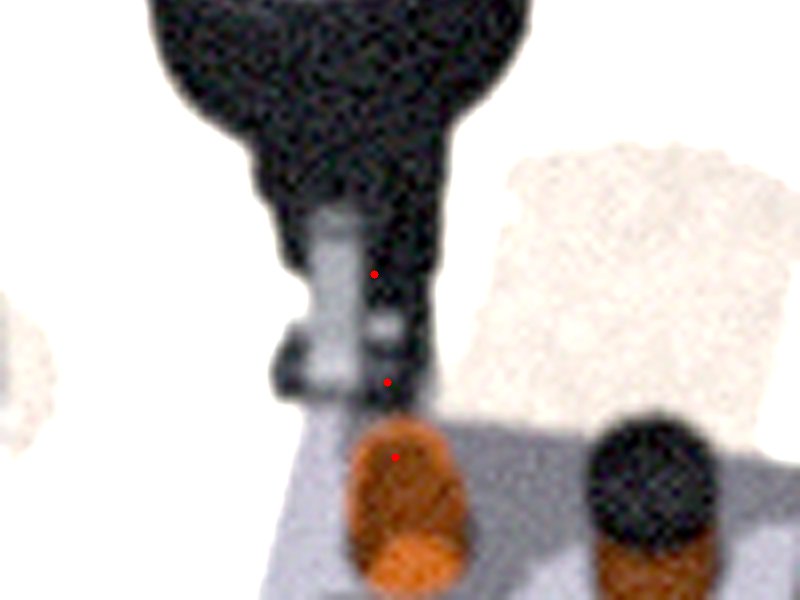

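The TCP projects straight above the mouth. I'll hold still for more than 2 s.

Emit:
{"method": "drive_tool", "body": {
  "targets": [0, 0, 0, 0, 0, 0, 0, 0, 0, 0, 0, 0, 0, 0, 0, 0, 0, 0, 0, 0, 0, 0, 0, 0, 0, 0, 0, 0, 0, 0, 0, 0, 0, 0, 0, 0, 0, 0, 0, 0, 0, 0, 0, 0, 0, 0, 0, 0, 0, 0, 0, 0, 0, 0, 0, 0, 0, 0, 0, 0, 0, 0, 0, 0, 0, 0, 0, 0, 0, 0]
}}

```text
clock: 9.07
position: [0.6177, 0.0972, 0.0963]
ee_rot: [0.0, 0.994, 0.111, 0.0]
contact_force: [-0.1, -0.5, 0.1]
width: 0.0001
```

Emit:
{"method": "drive_tool", "body": {
  "targets": [0, 0, 0, 0, 0, 0, 0, 0, 0, 0, 0, 0, 0, 0, 0, 0, 0, 0, 0, 0, 0, 0, 0, 0, 0, 0, 0, 0, 0, 0, 0, 0, 0, 0, 0, 0, 0, 0, 0, 0, 0, 0, 0, 0, 0, 0, 0, 0, 0, 0, 0, 0, 0, 0, 0, 0, 0, 0, 0, 0, 0, 0, 0, 0, 0, 0, 0, 0, 0, 0]
}}

```text
clock: 10.32
position: [0.6177, 0.0972, 0.0963]
ee_rot: [0.0, 0.994, 0.111, -0.0]
contact_force: [0.7, -0.3, 0.1]
width: -0.0
```

Emit:
{"method": "drive_tool", "body": {
  "targets": [0, 0, 0, 0, 0, -35, 0, 0, 0, 0, 0, 0, -50, 0, 0, 0, 0, 0, 0, -50, 0, 0, 0, 0, 0, 0, 0, 0, 0, 0, 0, 0, 0, 0, 0]
}}

```text
clock: 10.95
position: [0.6173, 0.0972, 0.2309]
ee_rot: [0.0, 0.994, 0.111, -0.0]
contact_force: [0.3, -0.3, -0.4]
width: 0.0003
```

Run:
```python
from h import *
from rig import *
st=get_state();print(st["clock"],st["position"]);print(delta(st,[.465,-.163,.2])[1])
```

```text
10.95 [0.61726238 0.09723546 0.23090341]
[-205.76708163  220.36055013   31.0239427 ]
```

Emit:
{"method": "drive_tool", "body": {
  "targets": [0, 0, 0, -34, 37, 0, 0, 0, 0, 0, -34, 37, 0, 0, 0, 0, 0, -34, 37, 0, 0, 0, 0, 0, -34, 37, 0, 0, 0, 0, 0, -34, 37, 0, 0, 0, 0, 0, -20, 36, 0, 0, 0, 0, 0, 0, 0, 0, 0, 0, 0, 0, 0, 0, 0, 0]
}}

```text
clock: 11.95
position: [0.4804, -0.1596, 0.23]
ee_rot: [-0.001, 0.994, 0.11, -0.001]
contact_force: [0.7, 0.7, -0.2]
width: -0.0004
```

Run:
```python
from h import *
from rig import *
st=get_state();a=get_image("wrist");print(st["clock"],st["position"])
g=cv2.cvtColor(a,cv2.COLOR_RGB2GRAY)
k,_,s,c=cv2.connectedComponentsWithStats((g<60).astype(np.uint8))
for i in range(1,k):
    if 200<s[i,4]<2000:
        p=wray(st,*c[i],.010);print(s[i],c[i],p, delta(st,[p[0],p[1],.044])[1])
cv2.imwrite("pics/w8.png",a[:,:,::-1])
```

```text
11.95 [ 0.48038756 -0.1595716   0.22997454]
[ 102    6   26   99 1325] [114.3690566   56.56528302] [0.59189581 0.06543897 0.01      ] [ 158.49226647 -194.64317627  186.13061897]
[  17   17   50   34 1083] [41.30932595 33.80609418] [0.61929625 0.19789945 0.01      ] [ 214.28152012 -317.86692419  186.31090902]
[ 68  17  32  27 642] [83.59657321 29.37071651] [0.62514825 0.12265792 0.01      ] [ 203.48618024 -243.17441137  186.15925399]
[395  54  20  30 354] [404.57627119  68.84745763] [ 0.64599831 -0.27308264  0.01      ] [137.01972723 147.50055043 185.38443986]
[ 531   85   29   51 1247] [547.01202887 108.53007217] [ 0.68055023 -0.50972515  0.01      ] [118.82074337 385.95818862 184.87034071]
[433 104  37  40 736] [447.4388587  123.72282609] [ 0.59990674 -0.34391815  0.01      ] [ 76.51251281 206.50037243 185.3603173 ]
[276 128  28  28 588] [289.26360544 141.85884354] [ 0.52832093 -0.16266017  0.01      ] [ 46.43063693  13.95475334 185.85784589]
[391 131  69  80 762] [424.78871391 169.50918635] [ 0.53747927 -0.32903809  0.01      ] [ 18.86965669 178.28908945 185.53119465]
[461 130  47  60 435] [482.17701149 158.9816092 ] [ 0.57343816 -0.4088941   0.01      ] [ 36.43566547 264.08773064 185.30183581]
[512 202  22  48 363] [522.31129477 225.20385675] [ 0.50565163 -0.52106718  0.01      ] [-54.30578223 358.65939049 185.25167273]
[195 212  31  35 520] [209.32115385 231.09038462] [ 0.40568437 -0.09344648  0.01      ] [-58.03629971 -80.47380907 186.26696547]
[379 272  23  23 260] [388.51538462 280.59230769] [ 0.38814797 -0.32922879  0.01      ] [-126.86618311  145.71884653  185.87421889]
```

View pics/w8.png

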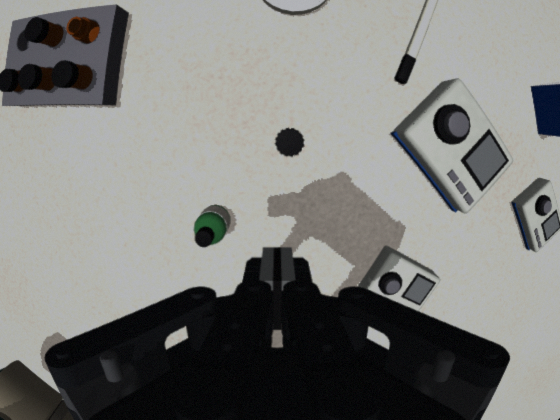

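There is one black ribbed disc lying alone, at (289,142), about (0.5285, -0.163). Three views agree to within 1.5 mm. I'll go above it and descend to z = 0.044.

Emit:
{"method": "drive_tool", "body": {
  "targets": [0, 0, 0, 23, 7, 0, 0, 0, 0, 0, 23, 7, 0, 0, 0, 0, 0, 0, 0, 50, 0, 0, 0, 0, 0, 0, 50, 0, 0, 0, 0, 0, 0, 40, 0, 0, 0, 0, 0, 0, 30, 0, 0, 0, 0, 0, 0, 12, 0, 0, 0, 0, 0, 0, 4, 0, 0, 0, 0, 0, 0, 0, 0]
}}

```text
clock: 13.12
position: [0.5298, -0.1637, 0.0461]
ee_rot: [0.0, 0.994, 0.111, 0.001]
contact_force: [0.4, -0.1, -0.1]
width: -0.0001
```

Run:
```python
from h import *
from rig import *
st=get_state();a=get_image("wrist");b=get_image("side");print(st["clock"],st["position"],delta(st,[.5285,-.163,.044])[1],proj("side",st["position"]),proj("side",[.5285,-.163,.014]))
cv2.imwrite("pics/w9.png",cv2.convertScaleAbs(np.hstack([cv2.resize(a[140:310,195:365],(400,400)),cv2.resize(b[180:260,265:345],(400,400))])[:,:,::-1],alpha=1.6))
```

```text
13.125 [ 0.5297857  -0.16366832  0.04607029] [-1.10943608 -0.9374296   2.06788721] [307.36958876 216.2831159 ] [307.34857002 226.70523826]
```

View pics/w9.png

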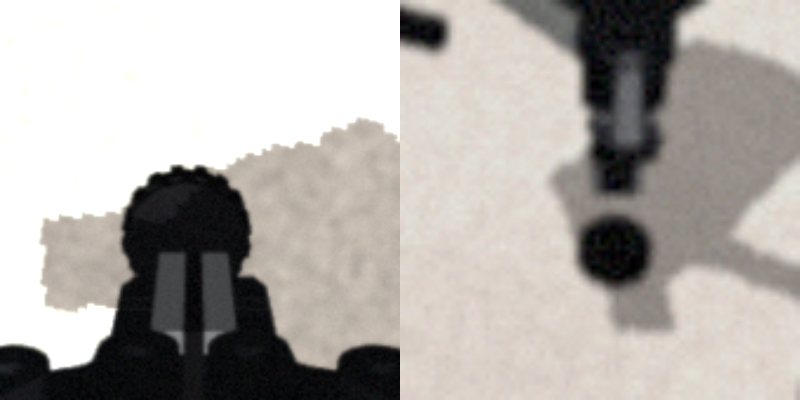

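The fingertips are directly over the cap. I'll make a 1–2 mm trim, then hold for about 2.9 s.

Emit:
{"method": "drive_tool", "body": {
  "targets": [0, 0, 0, -1, -1, 1, 0, 0, 0, 0, 0, 0, 0, 0, 0, 0, 0, 0, 0, 0, 0, 0, 0, 0, 0, 0, 0, 0, 0, 0, 0, 0, 0, 0, 0, 0, 0, 0, 0, 0, 0, 0, 0, 0, 0, 0, 0, 0, 0, 0, 0, 0, 0, 0, 0, 0, 0, 0, 0, 0, 0, 0, 0, 0, 0, 0, 0, 0, 0, 0, 0, 0, 0, 0, 0, 0, 0]
}}

```text
clock: 14.6
position: [0.5278, -0.1629, 0.0443]
ee_rot: [0.0, 0.994, 0.111, 0.0]
contact_force: [-0.2, -0.0, -0.7]
width: 0.0001
```

Emit:
{"method": "drive_tool", "body": {
  "targets": [0, 0, 0, 0, 0, 0, 0, 0, 0, 0, 0, 0, 0, 0, 0, 0, 0, 0, 0, 0, 0, 0, 0, 0, 0, 0, 0, 0, 0, 0, 0, 0, 0, 0, 0, 0, 0, 0, 0, 0, 0, 0, 0, 0, 0, 0, 0, 0, 0, 0, 0, 0, 0, 0, 0, 0, 0, 0, 0, 0, 0, 0, 0, 0, 0, 0, 0, 0, 0, 0, 0, 0, 0, 0, 0, 0, 0, 0, 0, 0, 0, 0, 0, 0]
}}

```text
clock: 16.1
position: [0.5278, -0.1629, 0.0443]
ee_rot: [0.0, 0.994, 0.111, 0.0]
contact_force: [-0.2, 1.2, 0.9]
width: 0.0001
```

Emit:
{"method": "drive_tool", "body": {
  "targets": [0, 0, 0, 0, 0, -30, 0, 0, 0, 0, 0, 0, -50, 0, 0, 0, 0, 0, 0, -50, 0, 0, 0, 0, 0, 0, -30, 0, 0, 0, 0, 0, 0, 0, 0, 0, 0, 0, 0, 0, 0, 0]
}}

```text
clock: 16.85
position: [0.527, -0.1626, 0.2033]
ee_rot: [-0.0, 0.994, 0.111, -0.001]
contact_force: [-0.6, -0.8, 0.0]
width: -0.0003
```

Run:
```python
from h import *
from rig import *
st=get_state();a=get_image("top");b=get_image("side");print(st["clock"],st["position"],st["contact_force"])
cv2.imwrite("pics/fin.png",np.hstack([cv2.resize(a,(400,300)),cv2.resize(b,(400,300))])[:,:,::-1])
for n,im in(("top0",a),("side0",b)):
    d=cv2.absdiff(cv2.imread(f"pics/{n}.png"),im[:,:,::-1]).max(2); print(n,(d>60).sum())
    k,_,s,c=cv2.connectedComponentsWithStats((d>60).astype(np.uint8))
    print([list(x) for x in s[1:] if x[4]>15])
```

```text
16.85 [ 0.52701218 -0.16257494  0.20327066] [-0.62492758 -0.80273717  0.02585532]
top0 5774
[[np.int32(235), np.int32(177), np.int32(91), np.int32(83), np.int32(928)], [np.int32(241), np.int32(179), np.int32(18), np.int32(39), np.int32(149)], [np.int32(279), np.int32(216), np.int32(10), np.int32(11), np.int32(80)], [np.int32(230), np.int32(253), np.int32(7), np.int32(13), np.int32(16)], [np.int32(207), np.int32(268), np.int32(23), np.int32(40), np.int32(278)], [np.int32(260), np.int32(304), np.int32(24), np.int32(28), np.int32(250)], [np.int32(197), np.int32(311), np.int32(13), np.int32(22), np.int32(57)], [np.int32(209), np.int32(336), np.int32(18), np.int32(11), np.int32(90)], [np.int32(36), np.int32(364), np.int32(143), np.int32(56), np.int32(2243)], [np.int32(241), np.int32(385), np.int32(21), np.int32(24), np.int32(197)], [np.int32(438), np.int32(391), np.int32(80), np.int32(29), np.int32(1416)]]
side0 16569
[[np.int32(518), np.int32(0), np.int32(42), np.int32(47), np.int32(517)], [np.int32(537), np.int32(0), np.int32(7), np.int32(11), np.int32(24)], [np.int32(289), np.int32(14), np.int32(51), np.int32(130), np.int32(3010)], [np.int32(479), np.int32(41), np.int32(81), np.int32(282), np.int32(10026)], [np.int32(308), np.int32(145), np.int32(6), np.int32(8), np.int32(26)], [np.int32(308), np.int32(150), np.int32(13), np.int32(13), np.int32(89)], [np.int32(455), np.int32(259), np.int32(22), np.int32(72), np.int32(1062)], [np.int32(554), np.int32(307), np.int32(6), np.int32(8), np.int32(19)], [np.int32(507), np.int32(322), np.int32(10), np.int32(19), np.int32(112)], [np.int32(531), np.int32(325), np.int32(9), np.int32(16), np.int32(42)], [np.int32(534), np.int32(363), np.int32(26), np.int32(22), np.int32(207)], [np.int32(518), np.int32(373), np.int32(42), np.int32(47), np.int32(1323)]]
```

View pics/fin.png

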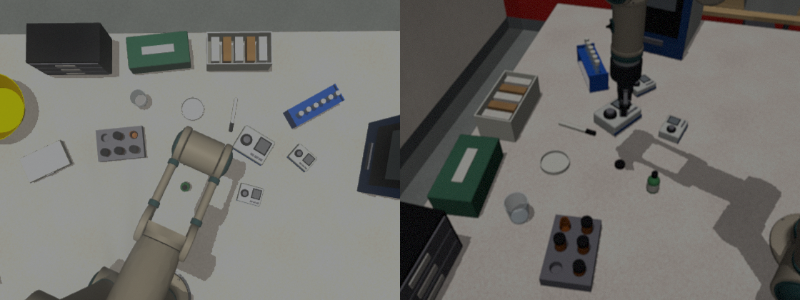

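The changes between the start and final pictures are only the arm and its shadow (in the top view the arm hides the cap). The rack, vials, beaker, dish, cap, bottle and marker are where they were.

```bash
python3 -c "
from rig import *
print(sign_off())"
```

```text
the job is handed in; nothing more can be done
None
```

The job is done and handed in at about 17 s of the 48 s allowed; the sign-off gives no verdict.

- **Recording:** I pressed the button on the large recorder, which measured about 98 × 125 mm in the image; the other two are clearly smaller. The fingertips bottomed at z = 0.061 with about 11 N, so the button was fully down. I then lifted off. I could not read the button's travel directly.
- **Open vial:** I held the shut fingertips about 29 mm above the mouth of the uncapped vial for over 2.5 s.
- **Loose cap:** I held the fingertips about 30 mm above the loose cap for about 2.8 s, then lifted to z = 0.20, clear of everything.

**Checks:**
- **Nothing moved:** the final side picture, compared with the first, showed only the arm and its shadow changed. In the top view the arm hid the cap. Force readings were near zero throughout, apart from the press.
- **Disagreements:** the wrist view put the vial mouth up to about 7 mm from my first rough top-view estimate, where the mouth was hard to make out. I used the wrist value, which two heights agreed on and the side view matched within about 3 mm. The wrist camera also seemed about 2 mm off at the fingertips, which I left uncorrected.
- **Refused call:** one move call was rejected for a wrong number count. It moved nothing.

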